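# Bring the bowl to the gauge, set the gauge leg to its mark and squeeze the cam lever shut

### The arm

A 6-joint arm with a two-finger parallel gripper is mounted at the origin on the work surface. World frame = base frame: x ahead of the robot, y to its left, z up, the work surface at z = 0. Lengths are in mm, angles in rad, forces in N, time in s.
With the tool pointing down it reaches from about 350 to 775 mm from the base axis. Payload 7.3 kg.
Tool frame: the origin (TCP) lies at the very end of the fingers, on their centre line; the grasp point (between the pads) lies 19 mm behind it (bot.grasp_offset is the distance from the TCP to the grasp point, in mm); z points along the fingers, y is the direction in which the jaws open and shut (so a half turn about z gives the same grasp; the last joint's range is limited). The gripper opens to 92 mm and grips with 3 to 60 N. Pads are 19 mm wide; open, the fingers measure 130 mm over their backs; the gripper's body (75 mm by 190 mm) begins 47 mm behind the grasp point.
Start: joints at [-1.285, 0.342, 1.524, -0, 1.275, -0.146], TCP at [219.74, -476.822, 226.741] pointing down, gripper open.
Joint ranges: [-2.53, 2.53], [-0.77, 2.02], [0.04, 2.7], [-1, 4.14], [0.28, 2.66], [-3.11, 3.11]. Speed limits (rad/s): [2.57, 2.57, 3.14, 3.14, 3.14, 3.14].

### API

Orientations are given as [roll, pitch, yaw] about the fixed x, y, z axes, in that order (R = Rz(yaw) Ry(pitch) Rx(roll)).
In Python, from plant import bot gives the robot as it stands.
- The arm moves only by the tool servo_tool, never from a script. Its arguments are lists of equal length, an entry for each row: "angular": the turn, a rotation vector about the world's x, y, z in degrees, a list of three; "slide": the shift along the world's x, y, z in mm, a list of three; "grip": the opening, from -1 (shut) to 1 (fully open), so that 0 is half open. In form: {"angular": [[ax, ay, az], ...], "slide": [[dx, dy, dz], ...], "grip": [grip, ...]}. A call has 1 to 10 rows; each row is the pose to reach, as a shift and turn from the pose commanded when the call began; what a row does not reach only later rows make up. A row lasts 1/12 s, in which the tool goes at most 41.7 mm and 7.16 degrees, less where a joint would pass 70% of its speed; a pose out of reach is approached as far as the arm can. A call with a gripper value outside its range is refused whole. The fingers move at their own pace and stop on an object; the grip force is fixed at half the most. Time passes only in rows, so rows that repeat a pose let the fingers close. It gives the time, the measured TCP pose, the force and the opening at its end, in the units of the state.
- bot.get_obs(): the state, without advancing time (a new reading comes with each control period).
- bot.capture(name): name is "scene" or "top"; returns a dict with "img" (400x640x3 uint8, blue, green, red), "range_z" (400x640 float32, mm along the optical axis (not along the pixel's ray), 0 where there is no reading), "fov_y" (degrees; the focal length in pixels is half the picture's height over the tangent of half this angle, whatever the lens; pixels are square), "cx", "cy" (the principal point, pixels), "dist" ([k1, k2, p1, p2, k3] as OpenCV has them; the pictures are not rectified), "R" (3x3) and "t" (3): a world point X has camera coordinates R X + t. Camera axes: x right, y down, z forward; pixel columns grow to the right and rows downward; lengths in mm; the calibration is good to about 2 mm. A picture is of the moment at which its call begins.
- bot.close_job(): hands the job in, once; it reports no verdict.
The state is a dict: "time": time; "joint_positions": joint angles; "dq": joint speeds; "tau": joint torques, N m; "tool_pos": TCP position; "tcp_rot": TCP orientation; "contact_force": force on the tool from outside, world axes, zero at the start; "moment": the same for the moment, N m; "grip_width": finger opening in mm.
Only numpy, scipy, OpenCV 4.12 (cv2) and the standard library are available. Lean on these libraries where they do the work, as an engineer would, in place of code of your own. Each camera call takes 0.05 s, during which the arm holds its last target.

### The job

Push the carrier with the bowl along its rail, towards the gauge, until it clicks into the gauging station's detent. Then take the gauge's sliding leg by the two tabs of its cam lever, squeezing only lightly so that the lever is still open, slide the leg out until its index points at the mark on the side of the beam, and with the leg held at the mark squeeze the lever fully shut. Finish still holding the leg at the mark with the lever squeezed shut; leave the mark and the other things on the table alone.

Things in the scene. Friction and masses are not known exactly. Their poses are not given: they have to be found in the camera images.
- rail: Fixed rail on the table: base plate 90 x 375 mm, 16 thick, with two steel rods along its y axis (tops at height 32). Origin on the table on its centre line; +y points along the rail to the gauge, +x away from the robot. A sprung detent roller (bracket up to height 38) stands 55 to 100 mm to the +x side at y = -65 mm. Place and yaw vary.
- carrier (a joint): Travel of the carrier along rail +y, m. Starts at 0 to 0.035; the station's detent is at 0.130, where the roller sits between two bumps of the carrier's +x edge; end stop 0.165. Sliding takes 2 N, riding a bump into or out of the detent about 4 N more (the first bump meets the roller about 22 mm before the station, crest 11 mm before); from the crest it snaps in by itself.
- push_face (a point): Centre of the rear (-y) face of the carrier's upright push plate, 75 mm above the table. Plate: 50 wide (x), 10 thick (y), heights 44 to 96; push it to rail +y with closed fingers from behind. The carrier bears a 150 mm wooden disc (top at height 58) with a 110 mm bowl stuck on it (rim at height 100), centred 93 mm ahead of this face.
- gauge: Fixed gauge stand beyond the rail's +y end: 100 x 120 mm foot, a column and a level beam along its y axis, beam top at height 118. Origin under its middle; the leg slides OUT towards gauge -y (to the bowl). +x points away from the robot. Place and yaw vary, and differ a little from the rail's.
- leg (a joint): How far the leg is slid out (gauge -y), m, 0 to 0.11; starts at 0. A weak spring draws it back (1.5 N at 0, 15 N/m), so it returns if let go. It is flat bar lying on the beam with a head that bears the cam lever.
- lever_grip (a point): Point on the leg midway between the two upright lever tabs, 190 mm above the table (15 mm below the tabs' tops when closed). Moves with the leg. Grasp here from above, fingers closing along gauge x, one finger outside each tab.
- cam_lever (a joint): Cam lever, rad: 0 open (at the start), 0.26 fully shut; springs open if let go. Two mirrored tabs geared together, each 32 mm wide (y), 5 thick, 65 tall, hinged at height 140, leaning outward. Over their outer faces at the top: 60 mm open, 43 half shut, 26 shut (upright). Each tab takes 5 N to start, 9 N when shut. A squeeze to about 46 mm grips enough to slide the leg, lever still open.
- leg_index (a point): Tip of the small steel index that sticks out of the leg's head to gauge +x, 131 mm above the table; it lies 30 mm to +x of lever_grip at the same gauge y.
- mark_tip (a point): Tip of the steel mark, an 18 mm wide rider on the beam's +x side whose blade points to -x at height 131. The leg is at the mark when leg_index and mark_tip have the same gauge y (4 mm gap between them in x). It sits 55 to 85 mm of leg travel from the start; do not shift it.
- cup_rim (a point): Centre of the mouth of a loose clay cup, 72 mm wide, 75 high; leave alone
- jar: Loose closed clay jar, 64 mm wide, 70 high, origin under its middle; leave alone
- brush_grip (a point): Handle of a loose 170 mm brush lying on the table; leave alone
- knife_grip (a point): Handle of a loose 180 mm flat-bladed tool lying on the table; leave alone
- rib: Loose round wooden rib (disc), 80 mm wide, 7 thick, origin under its middle; leave alone
- dish_rim (a point): Centre of the mouth of a loose dish, 100 mm wide, 35 high; leave alone
- collar: Loose clay ring, 70 mm outside, 48 inside, 20 high, origin under its middle; leave alone
Not all that is in view belongs to the job. Leave any green look-alike of the gauge alone.

How it is judged (in metres and radians):
On the way, in this order (a step that is already met when the one before it is completed fails the run):
1. the carrier rests in the gauging station's detent (value of joint carrier between 0.124 and 0.136 m and velocity of joint carrier between -0.02 and 0.02 m/s), for 0.3 s.
2. the leg is held at the mark with the lever still open (y of leg_index in the frame of mark_tip between -0.006 and 0.006 m and value of joint cam_lever below 0.17 rad and contact force between the fingers and gauge above 1 N), for 0.2 s.
3. the lever is squeezed shut with the leg at the mark (y of leg_index in the frame of mark_tip between -0.006 and 0.006 m and value of joint cam_lever above 0.2 rad), for 0.2 s.
At the end, for the whole second after the job is handed in: Through the last second the carrier is within 6 mm of the gauging station, the leg's index within 6 mm of the mark along the slide, the lever shut (joint above 0.20), the leg at rest and the fingers pressing on the lever with more than 4 N (all of step 3 and value of joint carrier between 0.124 and 0.136 m and contact force between the fingers and gauge above 4 N and velocity of joint leg between -0.01 and 0.01 m/s); the arm keeps its last pose, push and grip.
It fails at once if the lever is squeezed shut (above 0.20) with the leg more than 10 mm from the mark (value of joint cam_lever above 0.2 rad and not (y of leg_index in the frame of mark_tip between -0.01 and 0.01 m)).
It fails at once if the mark is shifted more than 5 mm (distance of mark_tip from where it was at the start of the episode above 0.005 m).
It fails at once if one of the other things is moved more than 30 mm (distance of any of cup_rim, jar, brush_grip, knife_grip, rib, dish_rim, collar from where it was at the start of the episode above 0.03 m).
It also fails if it takes over 58 s, if anything falls off the work surface, if the arm or the gripper's body presses on something with over 40 N, if the wrist force passes 120 N, or if a joint passes its speed limit or range.

## Working session

There is one attempt and no reset: what is moved stays moved. The work goes in short steps, Python scripts to look and compute and a tool call to move; the robot and the scene stay as the last step left them, time stands still between calls to the robot, and variables do not carry over. Pictures are saved under pics/ and viewed, and the job is handed in when it is done.

Besides the shell and the picture viewer there is one more tool, called after "Request:" as name(argument=value, ...), one argument or row to a line, values as JSON. servo_tool: Moves the arm, as the interface text tells. Its arguments: {"type":"object","properties":{"angular":{"type":"array","items":{"type":"array","items":{"type":"number"}}},"slide":{"type":"array","items":{"type":"array","items":{"type":"number"}}},"grip":{"type":"array","items":{"type":"number"}}},"required":["angular","slide","grip"]}

```bash
mkdir -p pics; ls; python3 - <<'E'
from plant import bot
import cv2,numpy as np,pickle
print(bot.get_obs())
for n in("scene","top"):
    c=bot.capture(n); pickle.dump(c,open(n+"0.pkl","wb"))
    cv2.imwrite(f"pics/{n}0.png",c["img"]); print(n,c["fov_y"],c["cx"],c["cy"],c["dist"],c["R"],c["t"])
E
```

```text
pics
{'time': 0.0, 'joint_positions': array([-1.28497370e+00,  3.42680981e-01,  1.52503303e+00,  1.35803324e-05,
        1.27535780e+00, -1.45954396e-01]), 'dq': array([ 0.00046411,  0.00024278, -0.00120601, -0.00068533,  0.00067505,
       -0.00036592]), 'tau': array([-1.20577966e-03, -4.31238949e+01, -2.44214541e+01,  7.16224336e-02,
        5.59552107e-02, -1.09281798e-04]), 'tool_pos': array([ 219.63609708, -476.40667763,  226.06102281]), 'tcp_rot': array([-3.14013111e+00, -2.27971775e-04,  4.31772891e-01]), 'contact_force': array([ 0.16238756,  0.16946117, -0.44957921]), 'moment': array([-0.01125178,  0.01005184,  0.01925591]), 'grip_width': 91.94301288249011}
scene 55.52082770614756 320.9539826671637 202.74160096745481 [-0.01407443  0.          0.          0.          0.        ] [[-0.73673186  0.6761034   0.01050547]
 [ 0.42961263  0.48002204 -0.76486066]
 [-0.52216775 -0.55898393 -0.64411008]] [ 328.96745614 -141.61070007 1196.62236592]
top 53.89868799661852 320.49496765111917 196.85926597421903 [0.01526831 0.         0.         0.         0.        ] [[-0.02063567 -0.99968654  0.01417721]
 [-0.99506148  0.01915899 -0.09739392]
 [ 0.09709177 -0.01611699 -0.99514493]] [ 46.59999507 512.51683383 952.47914619]
```

View pics/scene0.png

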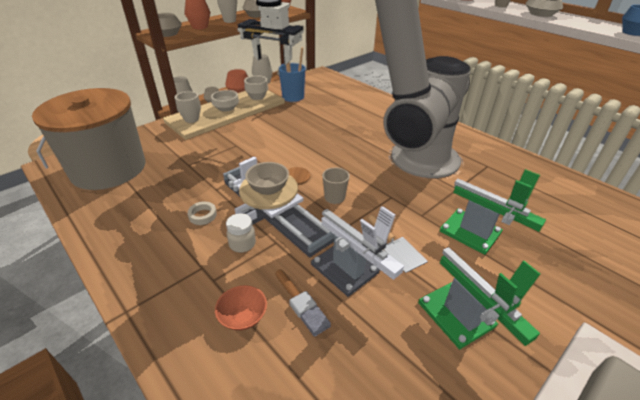

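View pics/top0.png

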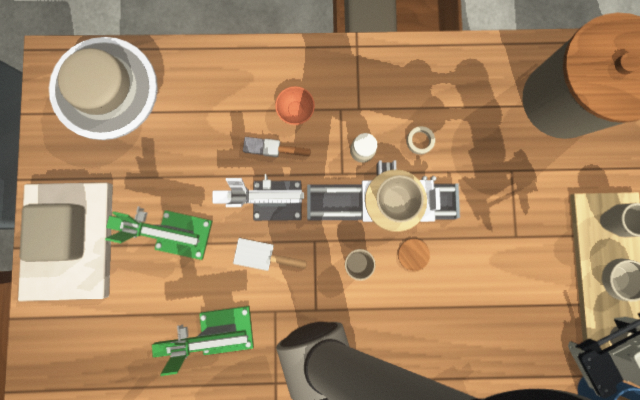

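The true gauge is the grey/steel one at top px (265,197), beyond the rail's +y end at (335,202). The two green ones, at (160,235) and (205,340), are look-alikes. I'll confirm this in an enlarged crop.

```bash
cat > h.py <<'E'
import numpy as np,cv2,pickle
def K(c):
    f=200/np.tan(np.radians(c["fov_y"])/2)
    return np.array([[f,0,c["cx"]],[0,f,c["cy"]],[0,0,1.]])
def ray(c,px):
    u=cv2.undistortPoints(np.array(px,float).reshape(-1,1,2),K(c),np.array(c["dist"],float)).reshape(-1,2)
    d=np.c_[u,np.ones(len(u))]@c["R"]; return -c["R"].T@c["t"],d
def onz(c,px,z):
    o,d=ray(c,px); return o+d*((z-o[2])/d[:,2])[:,None]
def cloud(c):
    v,u=np.mgrid[0:400,0:640]; px=np.c_[u.ravel(),v.ravel()]
    o,d=ray(c,px); return (o+d*c["range_z"].reshape(-1,1)).reshape(400,640,3)
def proj(c,X):
    return cv2.projectPoints(np.array(X,float).reshape(-1,1,3),cv2.Rodrigues(c["R"])[0],np.array(c["t"],float),K(c),np.array(c["dist"],float))[0].reshape(-1,2)
def load(n): return pickle.load(open(n,"rb"))
E
python3 - <<'E'
from h import *
t=load("top0.pkl")["img"]; s=load("scene0.pkl")["img"]
cv2.imwrite("pics/c1.png",cv2.resize(t[150:240,200:470],None,fx=2.9,fy=2.9*1.0,interpolation=cv2.INTER_CUBIC))
cv2.imwrite("pics/c1b.png",cv2.resize(t[165:230,205:315],None,fx=7,fy=7,interpolation=cv2.INTER_CUBIC))
cv2.imwrite("pics/c2.png",cv2.resize(s[150:300,220:430],None,fx=3.8,fy=3.8,interpolation=cv2.INTER_CUBIC))
E
```

```text
(no output)
```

View pics/c1.png

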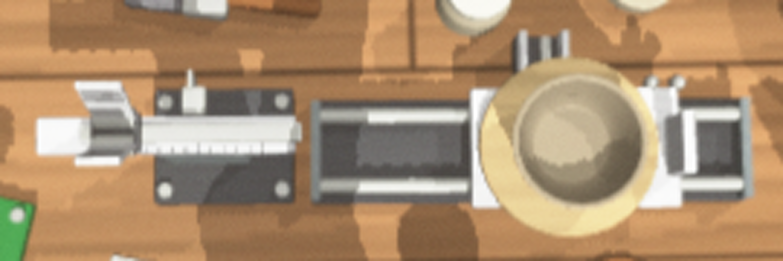

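View pics/c1b.png

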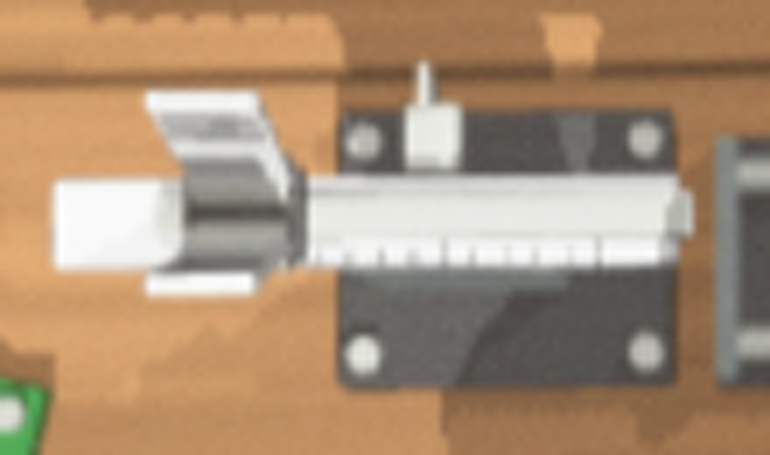

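View pics/c2.png

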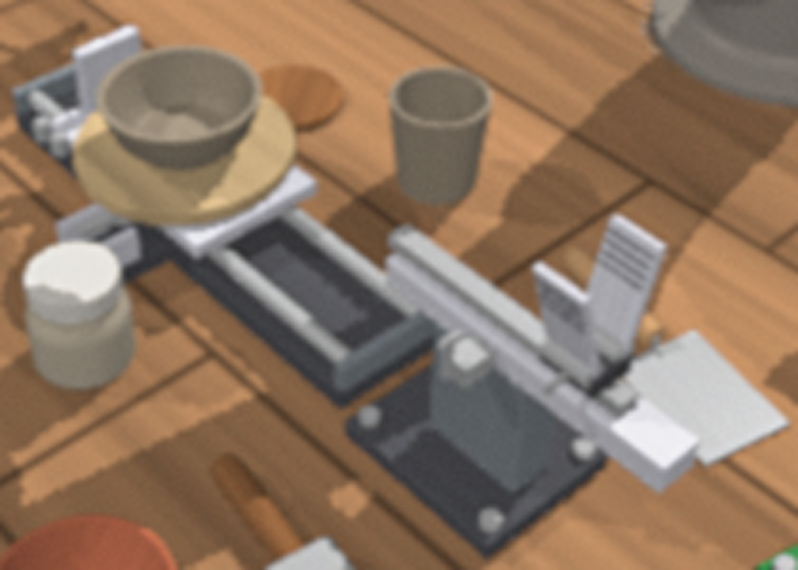

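Confirmed: the grey gauge has its tabs at top px (232,185) and its mark rider at (266,183). The carrier's push plate is at about (437,199). The pictured gauge isn't green. Next I'll measure with the depth data.

```bash
python3 - <<'E'
from h import *
def line(P):
    vx,vy,x,y=cv2.fitLine(P[:,:2].astype(np.float32),cv2.DIST_HUBER,0,.01,.01).ravel()
    return np.degrees(np.arctan2(-vx*np.sign(vy),abs(vy))),(x,y)
for n in("top0.pkl","scene0.pkl"):
    c=load(n);P=cloud(c);ok=c["range_z"]>0
    print(n,"table z",np.median(P[...,2][ok&(abs(P[...,2])<15)]))
    hsv=cv2.cvtColor(c["img"],cv2.COLOR_BGR2HSV)
    if n[0]=="t": roi=(slice(165,232),slice(205,316)); rail=(slice(175,228),slice(302,465))
    else: roi=(slice(190,300),slice(310,430)); rail=(slice(150,260),slice(220,340))
    Q=P[roi][ok[roi]&(hsv[roi][...,1]<70)]
    h,e=np.histogram(Q[:,2],np.arange(0,215,5)); print(list(zip(e[:-1].astype(int),h)))
    for a,b in((5,18),(110,135),(140,210)):
        q=Q[(Q[:,2]>a)&(Q[:,2]<b)]
        r=cv2.minAreaRect(q[:,:2].astype(np.float32)); print("gauge",a,b,len(q),q.min(0),q.max(0),r)
        print("  line",line(q))
    Q=P[rail][ok[rail]]
    for a,b in((8,20),(24,36),(38,50),(62,99)):
        q=Q[(Q[:,2]>a)&(Q[:,2]<b)]; r=cv2.minAreaRect(q[:,:2].astype(np.float32)); print("rail",a,b,len(q),q.min(0),q.max(0),r)
E
```

```text
top0.pkl table z 0.030907871273143428
[(np.int64(0), np.int64(21)), (np.int64(5), np.int64(13)), (np.int64(10), np.int64(753)), (np.int64(15), np.int64(421)), (np.int64(20), np.int64(34)), (np.int64(25), np.int64(32)), (np.int64(30), np.int64(129)), (np.int64(35), np.int64(41)), (np.int64(40), np.int64(1)), (np.int64(45), np.int64(0)), (np.int64(50), np.int64(1)), (np.int64(55), np.int64(3)), (np.int64(60), np.int64(13)), (np.int64(65), np.int64(11)), (np.int64(70), np.int64(2)), (np.int64(75), np.int64(0)), (np.int64(80), np.int64(1)), (np.int64(85), np.int64(3)), (np.int64(90), np.int64(20)), (np.int64(95), np.int64(7)), (np.int64(100), np.int64(18)), (np.int64(105), np.int64(26)), (np.int64(110), np.int64(91)), (np.int64(115), np.int64(445)), (np.int64(120), np.int64(56)), (np.int64(125), np.int64(350)), (np.int64(130), np.int64(48)), (np.int64(135), np.int64(31)), (np.int64(140), np.int64(65)), (np.int64(145), np.int64(75)), (np.int64(150), np.int64(21)), (np.int64(155), np.int64(23)), (np.int64(160), np.int64(26)), (np.int64(165), np.int64(19)), (np.int64(170), np.int64(23)), (n
[... 4151 characters left out ...]
872253417969, -86.94235229492188), (381.0753479003906, 294.47210693359375), 61.037139892578125)
rail 24 36 894 [ 324.46524964 -305.04025721   24.10309701] [665.88116111 136.28675755  35.9997169 ] ((516.8593139648438, -94.36808776855469), (281.822265625, 365.56976318359375), 35.63344192504883)
rail 38 50 728 [ 322.72854535 -240.67147215   38.0595393 ] [665.3794228  142.60959694  49.97300985] ((527.1351928710938, -63.81622314453125), (292.56854248046875, 293.1423034667969), 45.505306243896484)
rail 62 99 1677 [ 321.81047731 -235.92364318   62.06078787] [663.13830855 141.9634586   98.99616068] ((513.7899169921875, -57.281890869140625), (300.8932800292969, 262.43865966796875), 45.34115219116211)
```

```bash
python3 - <<'E'
from h import *
for n in("top0.pkl","scene0.pkl"):
    c=load(n);P=cloud(c).reshape(-1,3)
    def box(x0,x1,y0,y1,z0,z1): return P[(P[:,0]>x0)&(P[:,0]<x1)&(P[:,1]>y0)&(P[:,1]<y1)&(P[:,2]>z0)&(P[:,2]<z1)]
    def fit(xs,ys): 
        a=np.polyfit(ys,xs,1); return np.round([np.degrees(np.arctan(-a[0])),np.polyval(a,-117),np.polyval(a,170)],2)
    # beam
    q=box(485,535,70,290,112,132)
    mid=[];ys=[]
    for y in range(84,195,8):
        s=q[abs(q[:,1]-y)<4]
        if len(s)>5: mid.append((np.percentile(s[:,0],4)+np.percentile(s[:,0],96))/2);ys.append(y)
    print(n,"beam yaw,x",fit(mid,ys))
    q=box(440,550,-310,80,8,36); 
    for z0,z1 in((8,20),(26,36)):
      mid=[];ys=[];w=[]
      for y in range(-40,60,8):
        s=q[(abs(q[:,1]-y)<4)&(q[:,2]>z0)&(q[:,2]<z1)]
        if len(s)>5: mid.append((np.percentile(s[:,0],3)+np.percentile(s[:,0],97))/2);ys.append(y);w.append(np.ptp(s[:,0]))
      print("rail",fit(mid,ys),np.median(w))
    q=box(450,560,-260,-208,64,110);print("plate",len(q),np.percentile(q,[2,50,98],axis=0).round(1))
    q2=q[q[:,2]>90];print("plate top",len(q2),np.percentile(q2,[2,50,98],axis=0).round(1))
    q=box(526,570,140,180,100,140);print("mark",len(q),np.percentile(q,[2,50,98],axis=0).round(1))
    print(q[q[:,2]>126].round(0)[:40].tolist())
    q=box(526,560,195,240,120,137);print("index",len(q),q.round(0)[:30].tolist())
    q=box(470,550,190,240,196,210);print("tabtop",len(q),np.percentile(q,[2,50,98],axis=0).round(1))
E
```

```text
top0.pkl beam yaw,x [ -1.95 501.54 511.3 ]
rail [ -1.19 499.56 505.54] 88.28788253682347
rail [ -1.13 499.69 505.35] 69.62789857470057
plate 173 [[ 475.  -236.2   64.9]
 [ 498.5 -227.9   93.9]
 [ 521.8 -226.    98.8]]
plate top 102 [[ 475.6 -236.4   92. ]
 [ 498.4 -230.9   95.8]
 [ 521.6 -226.    99.1]]
mark 89 [[526.8 151.2 109.1]
 [538.4 159.  114.4]
 [553.8 167.1 134. ]]
[[556.0, 160.0, 134.0], [554.0, 160.0, 134.0], [555.0, 159.0, 126.0], [551.0, 160.0, 137.0], [552.0, 158.0, 128.0], [549.0, 160.0, 134.0], [550.0, 158.0, 130.0], [547.0, 160.0, 133.0], [545.0, 160.0, 129.0]]
index 0 []
tabtop 109 [[480.8 200.3 196.4]
 [487.5 215.3 201.4]
 [538.2 230.5 204.7]]
scene0.pkl beam yaw,x [ -2.1  506.31 516.83]
rail [ -8.25 495.9  537.53] 74.7870386636709
rail [ -2.5  499.9  512.45] 68.66197665820624
plate 164 [[ 477.5 -235.5   65.7]
 [ 507.  -227.9   87.1]
 [ 522.8 -224.8   98.9]]
plate top 71 [[ 477.5 -235.7   90.2]
 [ 502.2 -228.3   95.8]
 [ 523.1 -225.3   99.2]]
mark 148 [[526.9 152.6 102.9]
 [543.1 161.4 114.9]
 [556.  169.3 134.8]]
[[546.0, 159.0, 135.0], [545.0, 159.0, 134.0], [552
[... 323 characters left out ...]
0, 160.0, 130.0], [551.0, 161.0, 128.0], [555.0, 159.0, 127.0], [555.0, 162.0, 129.0]]
index 23 [[527.0, 203.0, 136.0], [526.0, 203.0, 132.0], [526.0, 209.0, 132.0], [527.0, 214.0, 134.0], [527.0, 216.0, 135.0], [533.0, 214.0, 135.0], [530.0, 214.0, 133.0], [529.0, 216.0, 134.0], [526.0, 216.0, 132.0], [535.0, 214.0, 134.0], [535.0, 216.0, 135.0], [533.0, 217.0, 135.0], [530.0, 217.0, 133.0], [527.0, 221.0, 134.0], [539.0, 215.0, 134.0], [537.0, 216.0, 134.0], [535.0, 216.0, 132.0], [532.0, 216.0, 130.0], [540.0, 214.0, 132.0], [540.0, 216.0, 134.0], [538.0, 217.0, 133.0], [534.0, 215.0, 129.0], [540.0, 216.0, 131.0]]
tabtop 165 [[482.3 200.4 196.4]
 [488.  217.3 202.3]
 [540.4 231.4 205.4]]
```

```bash
python3 - <<'E'
from h import *
t=load("top0.pkl");s=load("scene0.pkl")
cv2.imwrite("pics/c3.png",cv2.resize(t["img"][150:230,365:465],None,fx=7,fy=7,interpolation=cv2.INTER_CUBIC))
cv2.imwrite("pics/c4.png",cv2.resize(s["img"][150:240,215:310],None,fx=6,fy=6,interpolation=cv2.INTER_CUBIC))
E
```

```text
(no output)
```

View pics/c3.png

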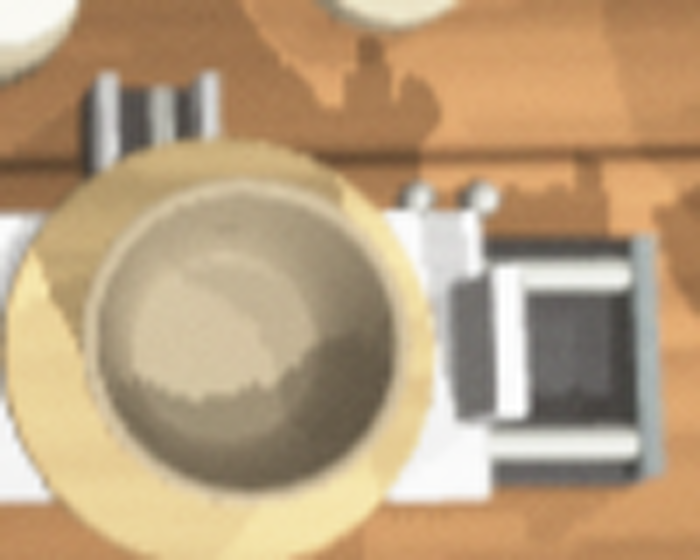

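Request:
servo_tool(
  angular=[
    [0,0,64.2],
    [0,0,64.2],
    [0,0,64.2],
    [0,0,64.2],
    [0,0,64.2],
    [0,0,64.2],
    [0,0,64.2],
    [0,0,64.2],
    [0,0,64.2],
    [0,0,64.2],
  ],
  slide=[
    [278,200,0],
    [278,200,0],
    [278,200,0],
    [278,200,0],
    [278,200,0],
    [278,200,0],
    [278,200,0],
    [278,200,0],
    [278,200,0],
    [278,200,0],
  ],
  grip=[-1,-1,-1,-1,-1,-1,-1,-1,-1,-1],
)

```text
time: 0.93
tool_pos: [499.6, -274.4, 226.0]
tcp_rot: [-3.141, -0.001, 1.561]
contact_force: [-0.4, -0.2, -0.3]
grip_width: 29.8
```

```bash
python3 - <<'E'
from h import *
t=load("top0.pkl")
a=onz(t,[[429.3,178],[387.9,166]],40);print(a)
d=a[1]-a[0];y=np.radians(-1.15);print("travel",d@[-np.sin(y),np.cos(y),0])
E
```

```text
[[ 553.35688059 -232.33427271   40.        ]
 [ 585.17204027 -131.34179583   40.        ]]
travel 101.61066313635283
```

Request:
servo_tool(
  angular=[
    [0,0,0],
    [0,0,0],
    [0,0,0],
    [0,0,0],
    [0,0,0],
  ],
  slide=[
    [1,0,-40],
    [1,0,-80],
    [1,0,-120],
    [1,0,-160],
    [1,0,-160],
  ],
  grip=[-1,-1,-1,-1,-1],
)

```text
time: 1.35
tool_pos: [493.3, -274.7, 59.3]
tcp_rot: [-3.129, -0.008, 1.547]
contact_force: [-1.5, 1.2, -0.6]
grip_width: 0.8
```

Request:
servo_tool(
  angular=[
    [0,0,0],
    [0,0,0],
    [0,0,0],
    [0,0,0],
    [0,0,0],
    [0,0,0],
    [0,0,0],
    [0,0,0],
    [0,0,0],
    [0,0,0],
  ],
  slide=[
    [0,8,0],
    [0,16,0],
    [0,21,0],
    [0,24,0],
    [0,27,0],
    [0,30,0],
    [0,33,0],
    [0,36,0],
    [0,40,0],
    [0,40,0],
  ],
  grip=[-1,-1,-1,-1,-1,-1,-1,-1,-1,-1],
)

```text
time: 2.18
tool_pos: [498.6, -236.0, 66.7]
tcp_rot: [-3.141, -0.001, 1.552]
contact_force: [-0.0, 0.4, -0.8]
grip_width: 0.5
```

```bash
python3 - <<'E'
from plant import bot
from h import *
c=bot.capture("top");cv2.imwrite("pics/p1.png",cv2.resize(c["img"][140:240,300:470],None,fx=4.5,fy=4.5))
c=bot.capture("scene");cv2.imwrite("pics/p1s.png",cv2.resize(c["img"][120:270,200:400],None,fx=3.9,fy=3.9))
print(bot.get_obs()["tool_pos"])
E
```

```text
[ 498.46175067 -236.30458695   66.49238659]
```

View pics/p1.png

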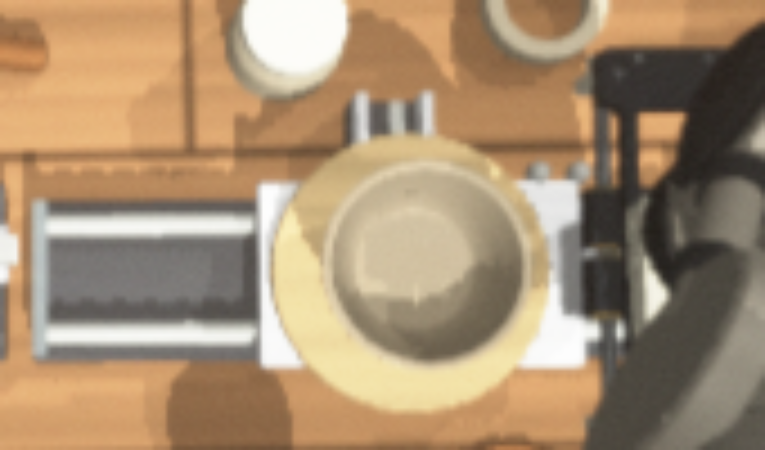

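View pics/p1s.png

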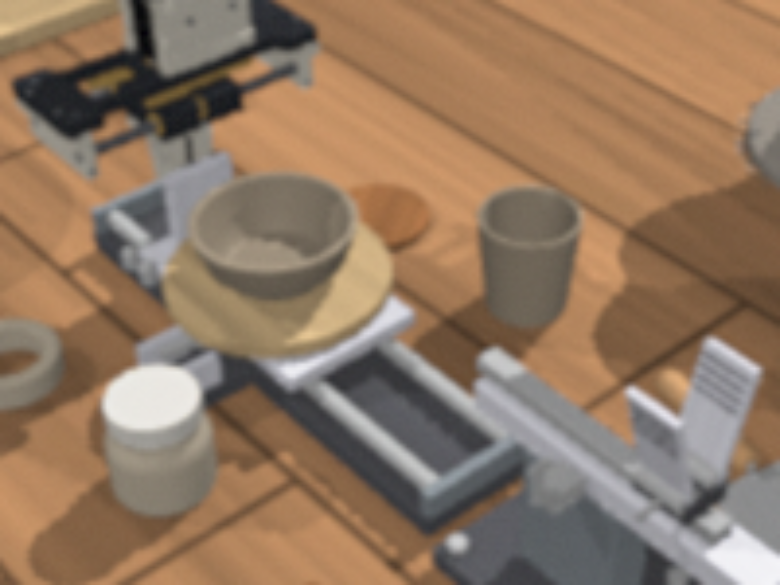

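Request:
servo_tool(
  angular=[
    [0,0,0],
    [0,0,0],
    [0,0,0],
    [0,0,0],
    [0,0,0],
    [0,0,0],
    [0,0,0],
    [0,0,0],
    [0,0,0],
    [0,0,0],
  ],
  slide=[
    [0,6,0],
    [0,13,0],
    [0,20,0],
    [0.5,27,0],
    [0.5,34,0],
    [1,41,0],
    [1,48,0],
    [1,55,0],
    [1,61,0],
    [1,65,0],
  ],
  grip=[-1,-1,-1,-1,-1,-1,-1,-1,-1,-1],
)

```text
time: 3.12
tool_pos: [499.7, -170.9, 66.8]
tcp_rot: [3.142, -0.0, 1.553]
contact_force: [-0.9, -1.1, -1.3]
grip_width: 0.5
```

Request:
servo_tool(
  angular=[
    [0,0,0],
    [0,0,0],
    [0,0,0],
    [0,0,0],
    [0,0,0],
    [0,0,0],
  ],
  slide=[
    [0,2,0],
    [0,4,0],
    [0,6,0],
    [0,8,0],
    [0,10,0],
    [0,12,0],
  ],
  grip=[-1,-1,-1,-1,-1,-1],
)

```text
time: 3.62
tool_pos: [499.9, -167.1, 67.0]
tcp_rot: [3.14, 0.012, 1.554]
contact_force: [-7.5, -39.7, -9.0]
grip_width: 0.4
```

Request:
servo_tool(
  angular=[
    [0,0,0],
    [0,0,0],
    [0,0,0],
    [0,0,0],
  ],
  slide=[
    [0,1,0],
    [0,2,0],
    [0,3,0],
    [0,4,0],
  ],
  grip=[-1,-1,-1,-1],
)

```text
time: 3.95
tool_pos: [499.8, -157.1, 66.8]
tcp_rot: [3.141, 0.0, 1.55]
contact_force: [-0.2, -2.7, 0.1]
grip_width: 0.5
```

```bash
cat > snap.py <<'E'
from plant import bot
from h import *
import sys
n=sys.argv[1]
a,b=bot.capture("top"),bot.capture("scene")
pickle.dump(a,open(n+"t.pkl","wb"));pickle.dump(b,open(n+"s.pkl","wb"))
cv2.imwrite(f"pics/{n}t.png",cv2.resize(a["img"][140:240,205:470],None,fx=3,fy=3,interpolation=2))
cv2.imwrite(f"pics/{n}s.png",cv2.resize(b["img"][130:300,210:430],None,fx=3.5,fy=3.5,interpolation=2))
o=bot.get_obs();print(o["time"],o["tool_pos"],o["contact_force"])
E
python3 snap.py p2
```

```text
4.05 [ 499.8468769  -155.91546693   66.82835   ] [-1.12539893 -2.6249243  -0.62711087]
```

View pics/p2t.png

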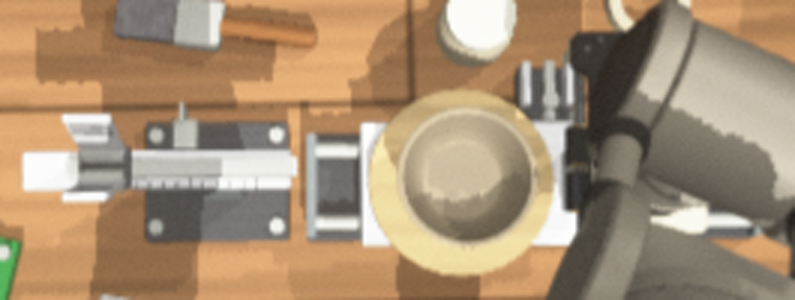

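View pics/p2s.png

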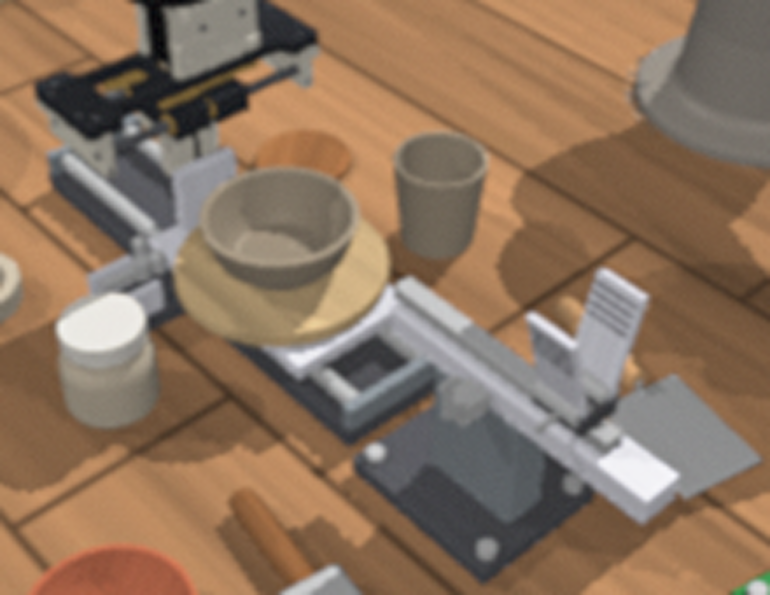

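Request:
servo_tool(
  angular=[
    [0,0,0],
    [0,0,0],
    [0,0,0],
  ],
  slide=[
    [0,1,0],
    [0,2,0],
    [0,2,0],
  ],
  grip=[-1,-1,-1],
)

```text
time: 4.3
tool_pos: [499.9, -153.1, 66.8]
tcp_rot: [3.141, -0.0, 1.553]
contact_force: [0.6, -1.0, 1.8]
grip_width: 0.4
```

```bash
python3 snap.py p3; python3 - <<'E'
from h import *
def edge(n):
    c=load(n);g=c["img"][186:192].mean(2).mean(0)
    P=cloud(c).reshape(-1,3);m=(P[:,2]>52)&(P[:,2]<63)&(abs(P[:,0]-500)<90)&(P[:,1]>-260)&(P[:,1]<60)
    q=P[m];return [np.percentile(q[abs(q[:,0]-x)<4][:,1],98).round(1) for x in (470,480,490,500,510,520,530)]
for n in("top0.pkl","p2t.pkl","p3t.pkl"):print(n,edge(n))
for n in("scene0.pkl","p2s.pkl","p3s.pkl"):print(n,edge(n))
E
```

```text
4.4 [ 499.75802457 -153.11035566   66.74181477] [ 0.32828709 -0.14677706  0.88213901]
top0.pkl [np.float64(-76.2), np.float64(-72.8), np.float64(-71.7), np.float64(-69.6), np.float64(-70.5), np.float64(-72.4), np.float64(-76.0)]
p2t.pkl [np.float64(14.2), np.float64(17.1), np.float64(19.3), np.float64(19.2), np.float64(18.9), np.float64(18.1), np.float64(13.7)]
p3t.pkl [np.float64(17.3), np.float64(21.7), np.float64(24.0), np.float64(23.9), np.float64(23.7), np.float64(21.1), np.float64(18.6)]
scene0.pkl [np.float64(-76.6), np.float64(-72.7), np.float64(-70.9), np.float64(-69.1), np.float64(-69.9), np.float64(-72.6), np.float64(-75.2)]
p2s.pkl [np.float64(14.1), np.float64(17.7), np.float64(20.4), np.float64(21.4), np.float64(21.5), np.float64(20.5), np.float64(16.0)]
p3s.pkl [np.float64(18.3), np.float64(21.7), np.float64(23.7), np.float64(24.1), np.float64(24.1), np.float64(23.2), np.float64(19.2)]
```

View pics/p3s.png

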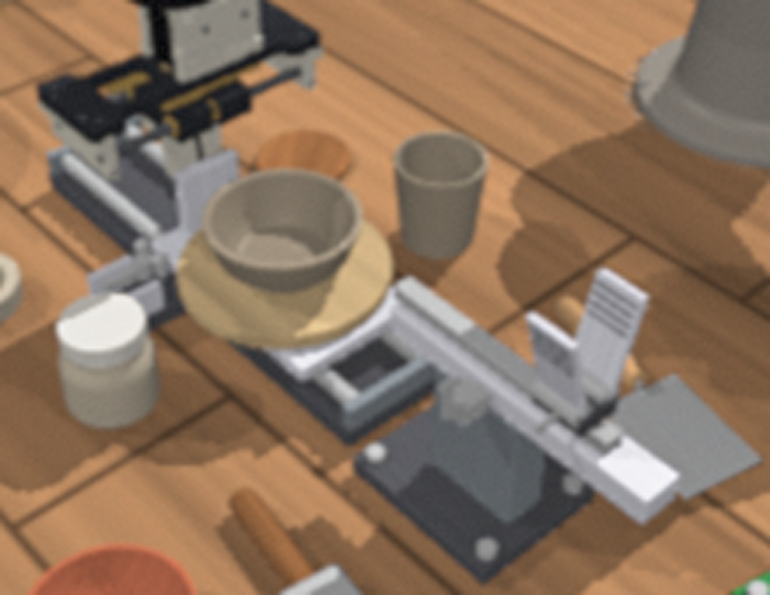

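```bash
python3 - <<'E'
from h import *
t=load("p3t.pkl")["img"]
cv2.imwrite("pics/c5.png",cv2.resize(t[150:215,360:425],None,fx=9,fy=9,interpolation=cv2.INTER_CUBIC))
s=load("p3s.pkl")["img"]
cv2.imwrite("pics/c6.png",cv2.resize(s[180:230,225:285],None,fx=10,fy=10,interpolation=cv2.INTER_CUBIC))
E
```

```text
(no output)
```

View pics/c5.png

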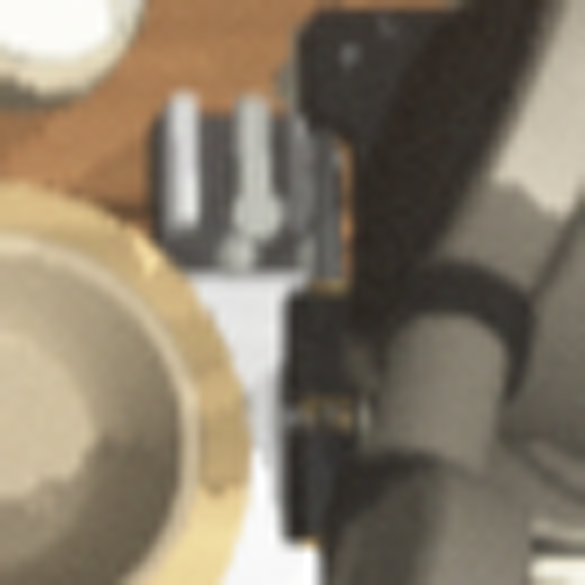

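View pics/c6.png

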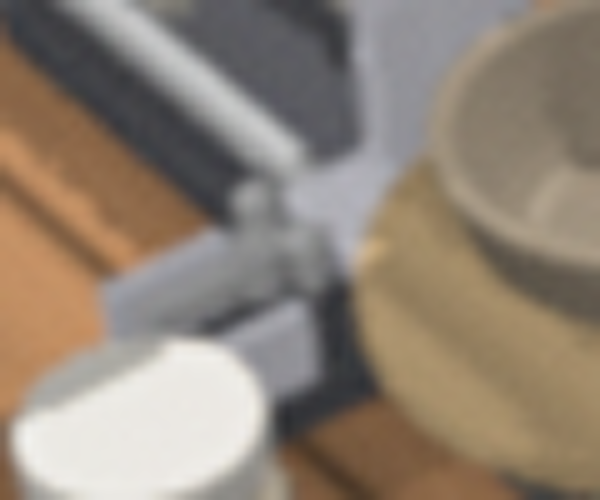

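Request:
servo_tool(
  angular=[
    [0,0,0],
    [0,0,0],
    [0,0,0],
    [0,0,0],
  ],
  slide=[
    [0,1,0],
    [0,2,0],
    [0,3,0],
    [0,3,0],
  ],
  grip=[-1,-1,-1,-1],
)

```text
time: 4.73
tool_pos: [499.7, -150.4, 66.7]
tcp_rot: [-3.141, -0.0, 1.552]
contact_force: [-0.4, -0.5, 0.9]
grip_width: 0.3
```

```bash
python3 snap.py p4; python3 - <<'E'
from h import *
def edge(n):
    c=load(n)
    P=cloud(c).reshape(-1,3);m=(P[:,2]>52)&(P[:,2]<63)&(abs(P[:,0]-500)<90)&(P[:,1]>-260)&(P[:,1]<60)
    q=P[m];return np.array([np.percentile(q[abs(q[:,0]-x)<4][:,1],98) for x in (470,480,490,500,510,520,530)])
print((edge("p4t.pkl")-edge("top0.pkl")).mean(),(edge("p4s.pkl")-edge("scene0.pkl")).mean())
print((edge("p3t.pkl")-edge("top0.pkl")).mean(),(edge("p3s.pkl")-edge("scene0.pkl")).mean())
t=load("p4t.pkl")["img"]
cv2.imwrite("pics/c7.png",cv2.resize(t[150:215,360:425],None,fx=9,fy=9,interpolation=cv2.INTER_CUBIC))
E
```

```text
4.8333 [ 499.66706094 -150.5061976    66.69030713] [ 0.56658703 -0.01488381  0.708442  ]
96.90326090734024 97.7539988287026
94.23252541752868 94.47851185369738
```

View pics/c7.png

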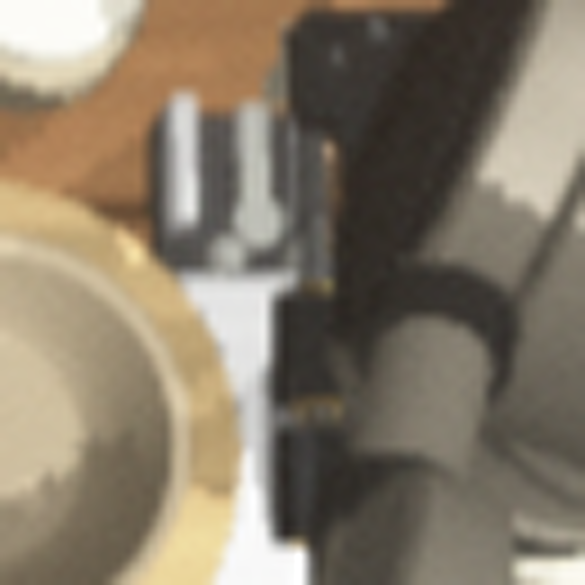

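Request:
servo_tool(
  angular=[
    [0,0,0],
    [0,0,0],
    [0,0,0],
    [0,0,0],
    [0,0,0],
  ],
  slide=[
    [0,1,0],
    [0,2,0],
    [0,3,0],
    [0,3.5,0],
    [0,3.5,0],
  ],
  grip=[-1,-1,-1,-1,-1],
)

```text
time: 5.25
tool_pos: [499.8, -147.6, 66.7]
tcp_rot: [3.141, 0.001, 1.553]
contact_force: [-1.2, -3.7, -1.1]
grip_width: 0.8
```

```bash
cat > ed.py <<'E'
from h import *
import sys
def edge(n):
    c=load(n)
    P=cloud(c).reshape(-1,3);m=(P[:,2]>52)&(P[:,2]<63)&(abs(P[:,0]-500)<90)&(P[:,1]>-260)&(P[:,1]<60)
    q=P[m];return np.array([np.percentile(q[abs(q[:,0]-x)<4][:,1],98) for x in (470,480,490,500,510,520,530)])
n=sys.argv[1]
print("travel",(edge(n+"t.pkl")-edge("top0.pkl")).mean(),(edge(n+"s.pkl")-edge("scene0.pkl")).mean())
cv2.imwrite(f"pics/{n}d.png",cv2.resize(load(n+"t.pkl")["img"][150:215,360:425],None,fx=9,fy=9,interpolation=cv2.INTER_CUBIC))
E
python3 snap.py p5; python3 ed.py p5
```

```text
5.35 [ 499.75133552 -147.59326118   66.73316204] [ 0.2863868 -3.6607892 -1.2473024]
travel 99.42976806736917 100.00904238964331
```

Request:
servo_tool(
  angular=[
    [0,0,0],
    [0,0,0],
    [0,0,0],
    [0,0,0],
    [0,0,0],
    [0,0,0],
    [0,0,0],
    [0,0,0],
    [0,0,0],
    [0,0,0],
  ],
  slide=[
    [0,-10,0],
    [0,-30,0],
    [0,-60,20],
    [0,-60,60],
    [0,-60,100],
    [0,-60,140],
    [0,-60,180],
    [-60,-100,200],
    [-100,-130,200],
    [-120,-130,200],
  ],
  grip=[-1,-1,-1,-1,-1,-1,-1,-1,-1,-1],
)

```text
time: 6.18
tool_pos: [394.3, -272.1, 266.8]
tcp_rot: [3.139, 0.002, 1.554]
contact_force: [-0.8, -0.8, -0.4]
grip_width: 0.4
```

```bash
python3 snap.py p6; python3 ed.py p6
```

```text
6.2833 [ 390.86999382 -272.95206676  266.49779792] [0.26902132 0.09229012 0.43600252]
travel 99.35755153902035 99.87533982941066
```

View pics/p6d.png

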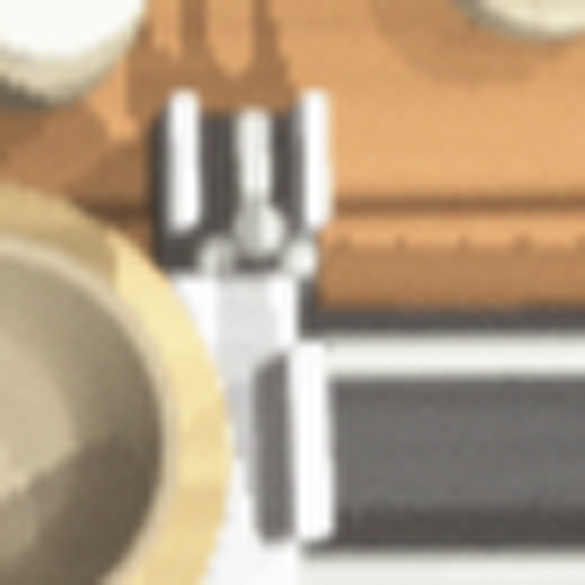

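Request:
servo_tool(
  angular=[
    [0,0,-0.9],
    [0,0,-0.9],
    [0,0,-0.9],
    [0,0,-0.9],
    [0,0,-0.9],
    [0,0,-0.9],
    [0,0,-0.9],
    [0,0,-0.9],
    [0,0,-0.9],
    [0,0,-0.9],
  ],
  slide=[
    [10,40,3],
    [20,80,3],
    [30,120,3],
    [40,160,3],
    [50,200,3],
    [60,240,3],
    [70,280,3],
    [80,320,3],
    [90,360,3],
    [100,400,3],
  ],
  grip=[1,1,1,1,1,1,1,1,1,1],
)

```text
time: 7.12
tool_pos: [494.9, 132.0, 268.6]
tcp_rot: [3.142, -0.001, 1.537]
contact_force: [1.0, -0.4, -0.2]
grip_width: 62.4
```

Request:
servo_tool(
  angular=[
    [0,0,0],
    [0,0,0],
    [0,0,0],
    [0,0,0],
    [0,0,0],
    [0,0,0],
  ],
  slide=[
    [11,35,0],
    [22,70,0],
    [31,93.5,0],
    [31,93.5,0],
    [31,93.5,0],
    [31,93.5,0],
  ],
  grip=[1,1,1,1,1,1],
)

```text
time: 7.62
tool_pos: [525.4, 222.5, 268.1]
tcp_rot: [-3.141, 0.0, 1.537]
contact_force: [0.4, -1.4, 0.1]
grip_width: 91.5
```

```bash
python3 snap.py p7; python3 ed.py p7
```

```text
7.7167 [525.56752826 221.83799196 268.60101043] [ 0.20618719 -0.54462013  0.69385582]
travel 99.35210162225485 99.98378644331312
```

View pics/p7s.png

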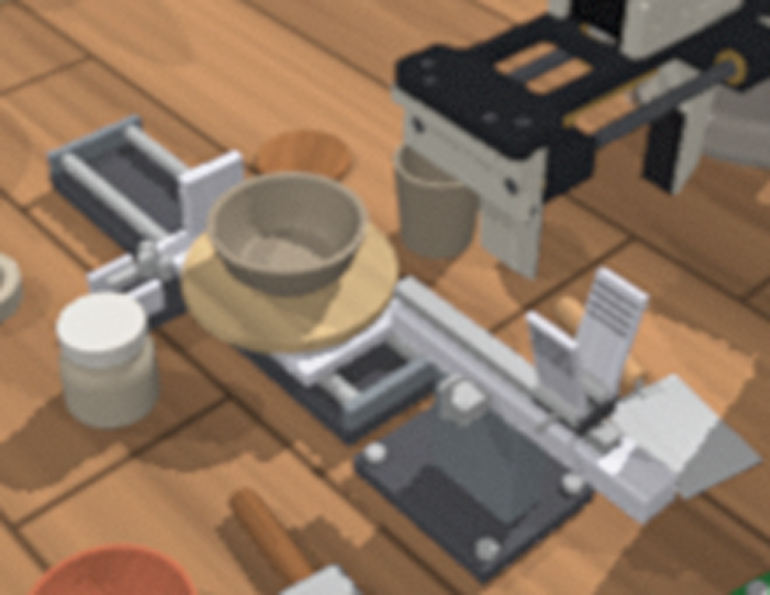

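Request:
servo_tool(
  angular=[
    [0,0,0],
    [0,0,0],
    [0,0,0],
    [0,0,0],
    [0,0,0],
    [0,0,0],
    [0,0,0],
  ],
  slide=[
    [-15,-5.5,0],
    [-15,-5.5,-20],
    [-15,-5.5,-40],
    [-15,-5.5,-60],
    [-15,-5.5,-80],
    [-15,-5.5,-97],
    [-15,-5.5,-97],
  ],
  grip=[1,1,1,1,1,1,1],
)

```text
time: 8.3
tool_pos: [508.8, 215.6, 168.6]
tcp_rot: [-3.136, 0.002, 1.535]
contact_force: [-0.9, -0.1, -0.8]
grip_width: 91.8
```

```bash
python3 snap.py p8; python3 - <<'E'
from h import *
t=load("p8t.pkl")["img"];cv2.imwrite("pics/p8c.png",cv2.resize(t[160:230,205:315],None,fx=7,fy=7,interpolation=2))
E
```

```text
8.4 [510.75536124 216.50844643 171.95368759] [ 0.71650642 -0.4272807   1.64182091]
```

View pics/p8s.png

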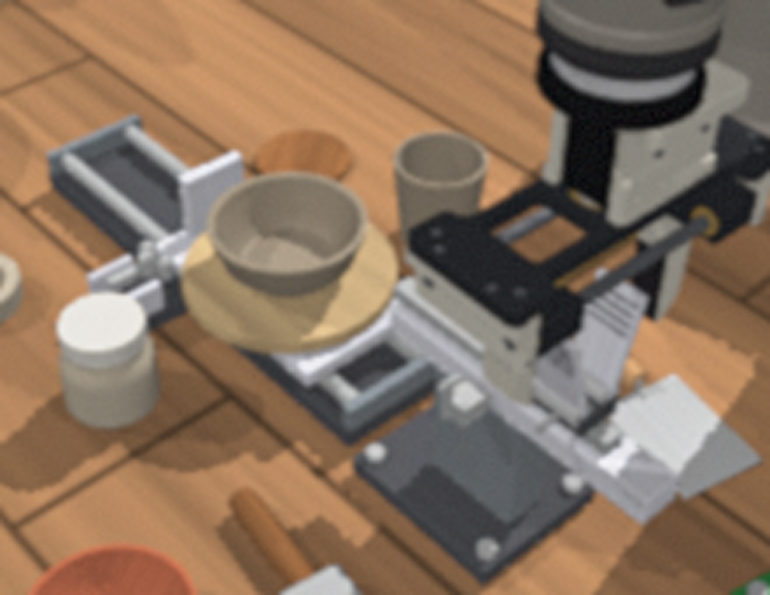

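View pics/p8c.png

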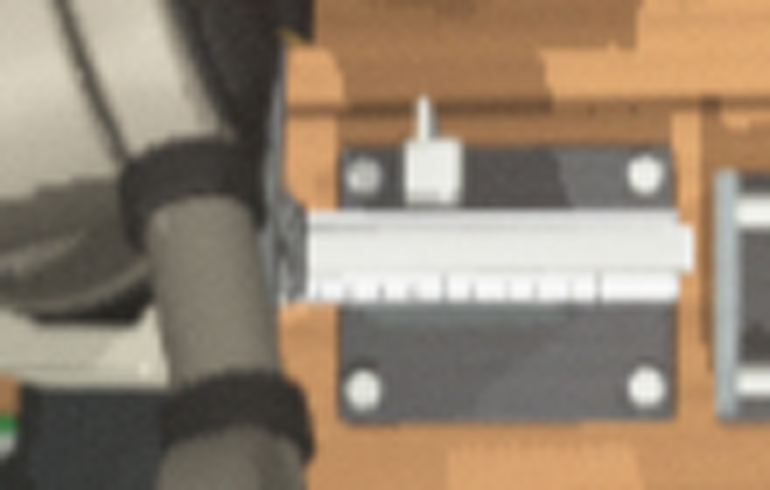

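Request:
servo_tool(
  angular=[
    [0,0,0],
    [0,0,0],
    [0,0,0],
    [0,0,0],
    [0,0,0],
    [0,0,0],
    [0,0,0],
    [0,0,0],
  ],
  slide=[
    [0,0,0],
    [0,0,0],
    [0,0,0],
    [0,0,0],
    [0,0,0],
    [0,0,0],
    [0,0,0],
    [0,0,0],
  ],
  grip=[0.5,0.3,0.2,0.1,0,0,0,0],
)

```text
time: 9.07
tool_pos: [509.7, 217.6, 172.9]
tcp_rot: [-3.141, -0.0, 1.537]
contact_force: [-6.7, -0.2, 12.6]
grip_width: 47.0
```

```bash
python3 snap.py p9
```

```text
9.1667 [509.72063233 217.56528811 172.93506497] [-7.22930874 -1.04921512 11.42602623]
```

View pics/p9s.png

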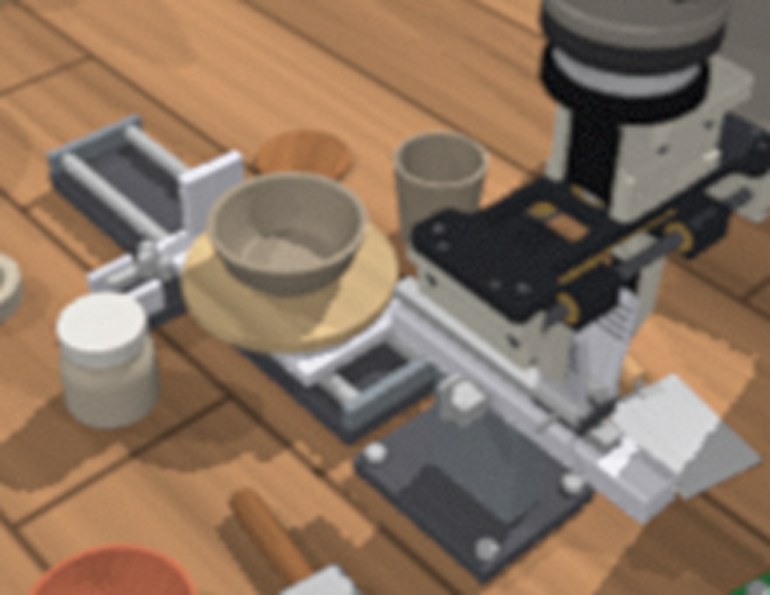

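Request:
servo_tool(
  angular=[
    [0,0,0],
    [0,0,0],
    [0,0,0],
    [0,0,0],
    [0,0,0],
    [0,0,0],
    [0,0,0],
    [0,0,0],
    [0,0,0],
    [0,0,0],
  ],
  slide=[
    [-0.5,-3,0],
    [-0.5,-8,0],
    [-1,-13,0],
    [-1,-18,0],
    [-1.5,-23,0],
    [-1.5,-28,0],
    [-2,-33,0],
    [-2,-38,0],
    [-2,-42,0],
    [-2,-45,0],
  ],
  grip=[0,0,0,0,0,0,0,0,0,0],
)

```text
time: 10.0
tool_pos: [509.1, 173.0, 172.9]
tcp_rot: [3.139, -0.002, 1.537]
contact_force: [-2.8, 3.3, 7.9]
grip_width: 46.1
```

```bash
python3 snap.py q1; python3 - <<'E'
from h import *
t=load("q1s.pkl")["img"];cv2.imwrite("pics/q1c.png",cv2.resize(t[205:275,300:400],None,fx=8,fy=8,interpolation=2))
t=load("q1t.pkl")["img"];cv2.imwrite("pics/q1tc.png",cv2.resize(t[160:230,215:315],None,fx=7,fy=7,interpolation=2))
E
```

```text
10.1 [509.13891631 172.66304284 172.95475929] [-1.88433611  1.13774977  8.51314944]
```

View pics/q1c.png

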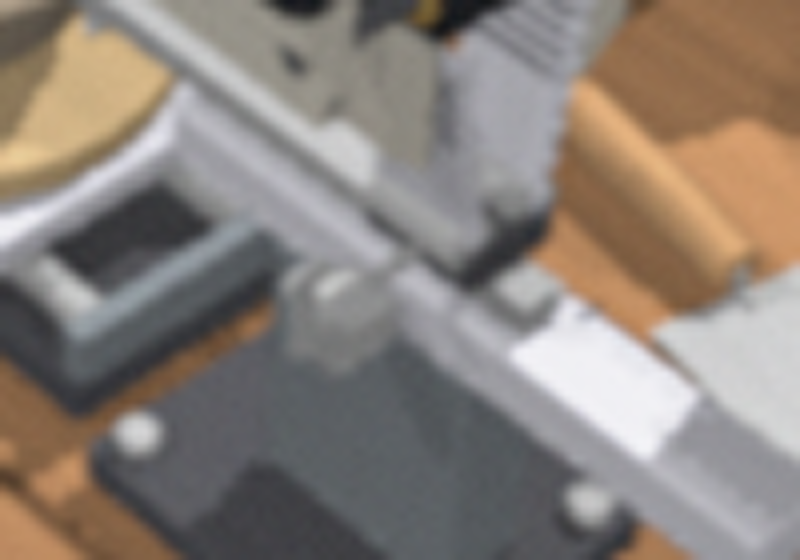

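View pics/q1tc.png

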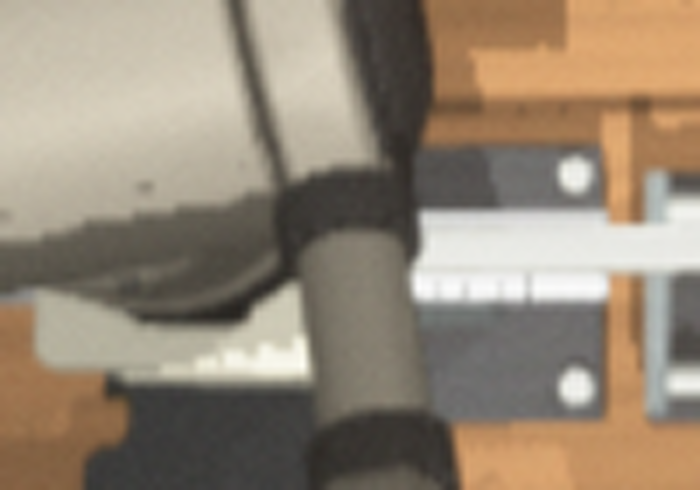

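```bash
cat > ix.py <<'E'
from h import *
import sys
for n in sys.argv[1:]:
    c=load(n);P=cloud(c).reshape(-1,3)
    def box(x0,x1,y0,y1,z0,z1): return P[(P[:,0]>x0)&(P[:,0]<x1)&(P[:,1]>y0)&(P[:,1]<y1)&(P[:,2]>z0)&(P[:,2]<z1)]
    q=box(529,542,145,230,127,138);q=q[np.argsort(-q[:,0])]
    print(n,"index",len(q),np.median(q,axis=0).round(1),q[:25].round(0).astype(int).tolist())
    q=box(544,560,145,180,128,138);print("  mark",len(q),np.median(q,axis=0).round(1))
    q=box(505,515,20,240,121,134);print("  bar y end",np.percentile(q[:,1],[0,1]).round(1),"head z>140 y", np.percentile(box(480,525,140,240,138,150)[:,1],[2,98]).round(1))
E
python3 ix.py scene0.pkl q1s.pkl top0.pkl q1t.pkl
python3 - <<'E'
from h import *
c=load("q1s.pkl")
for X in([541,170.8,131],[545,159.7,131],[541,215.5,131]):print((proj(c,X)[0]-[300,205])*8)
E
```

```text
scene0.pkl index 15 [534.9 215.8 133.4] [[540, 214, 132], [540, 216, 134], [540, 216, 131], [539, 215, 134], [538, 217, 133], [537, 216, 134], [535, 214, 134], [535, 216, 135], [535, 216, 132], [534, 215, 129], [533, 217, 135], [533, 214, 135], [532, 216, 130], [530, 214, 133], [530, 217, 133]]
  mark 19 [552.1 159.8 133.5]
  bar y end [75.1 75.9] head z>140 y [206.3 233.9]
q1s.pkl index 14 [535.8 170.9 133.3] [[540, 171, 134], [539, 171, 131], [539, 168, 131], [537, 169, 133], [537, 171, 132], [537, 171, 134], [536, 170, 136], [535, 172, 132], [534, 171, 133], [533, 170, 134], [532, 172, 135], [532, 171, 131], [530, 172, 133], [529, 169, 133]]
  mark 17 [551.9 160.2 133.9]
  bar y end [30.3 30.8] head z>140 y [162.4 188.3]
top0.pkl index 0 [nan nan nan] []
  mark 7 [549.7 159.9 133.7]
  bar y end [76.6 76.7] head z>140 y [198.5 233.5]
q1t.pkl index 0 [nan nan nan] []
  mark 0 [nan nan nan]
[363.19991993 282.42652305]
[319.09729348 265.90466289]
[499.51075683 384.86249703]
  return _methods._mean(a, axis=axis, dtype=dtype,
  ret = um.true_divide(
Traceback (most recent call last):
  File "ix.py", line 9, in <module>
    q=box(505,515,20,240,121,134);print("  bar y end",np.percentile(q[:,1],[0,1]).round(1),"head z>140 y", np.percentile(box(480,525,140,240,138,150)[:,1],[2,98]).round(1))
                                                                                                           ~~~~~~~~~~~~~^^^^^^^^^^^^^^^^^^^^^^^^^^^^^^^^^^^^^^^^^^
IndexError: index -1 is out of bounds for axis 0 with size 0
```

Request:
servo_tool(
  angular=[
    [0,0,0],
    [0,0,0],
    [0,0,0],
    [0,0,0],
    [0,0,0],
    [0,0,0],
    [0,0,0],
    [0,0,0],
  ],
  slide=[
    [0,-2,0],
    [0,-4,0],
    [0,-6,0],
    [-0.5,-8,0],
    [-0.5,-10,0],
    [-0.5,-10.5,0],
    [-0.5,-10.5,0],
    [-0.5,-10.5,0],
  ],
  grip=[0,0,0,0,0,0,0,0],
)

```text
time: 10.77
tool_pos: [509.0, 162.5, 172.9]
tcp_rot: [3.139, -0.001, 1.537]
contact_force: [-0.1, 2.4, 7.3]
grip_width: 46.0
```

```bash
python3 snap.py q2; python3 ix.py q2s.pkl;python3 - <<'E'
from h import *
t=load("q2s.pkl")["img"];cv2.imwrite("pics/q2c.png",cv2.resize(t[215:265,310:380],None,fx=11,fy=11,interpolation=2))
E
```

```text
10.8667 [508.97278707 162.52071545 172.89997772] [-1.69021212  1.47189413  7.21865311]
q2s.pkl index 12 [535.3 160.4 133.4] [[540, 160, 132], [539, 160, 133], [538, 162, 131], [537, 160, 132], [536, 162, 133], [536, 159, 133], [535, 160, 134], [533, 159, 135], [533, 162, 134], [531, 160, 133], [531, 162, 135], [531, 162, 132]]
  mark 19 [552.2 160.1 133.8]
  bar y end [21.6 22.3] head z>140 y [157.4 178.4]
```

View pics/q2c.png

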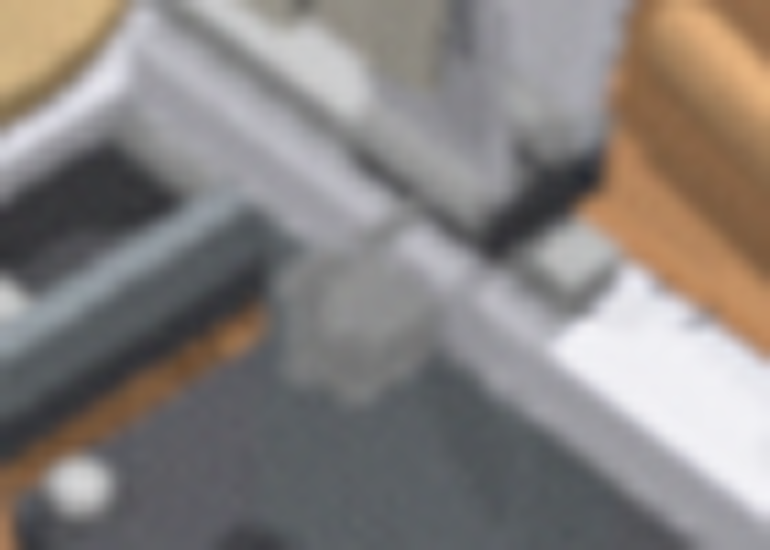

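The index lines up with the mark (160.4 against 160.1 plus about 0.5 for yaw), and the lever is still half open at 46 mm. I'll hold briefly, then squeeze it shut.

Request:
servo_tool(
  angular=[
    [0,0,0],
    [0,0,0],
    [0,0,0],
    [0,0,0],
    [0,0,0],
    [0,0,0],
    [0,0,0],
    [0,0,0],
    [0,0,0],
    [0,0,0],
  ],
  slide=[
    [0,0,0],
    [0,0,0],
    [0,0,0],
    [0,0,0],
    [0,0,0],
    [0,0,0],
    [0,0,0],
    [0,0,0],
    [0,0,0],
    [0,0,0],
  ],
  grip=[0,0,0,0,-0.1,-0.2,-0.3,-0.4,-0.5,-0.6],
)

```text
time: 11.7
tool_pos: [509.0, 162.7, 174.1]
tcp_rot: [3.138, -0.002, 1.537]
contact_force: [-2.8, 2.0, 15.0]
grip_width: 25.6
```

Request:
servo_tool(
  angular=[
    [0,0,0],
    [0,0,0],
    [0,0,0],
    [0,0,0],
    [0,0,0],
    [0,0,0],
  ],
  slide=[
    [0,0,0],
    [0,0,0],
    [0,0,0],
    [0,0,0],
    [0,0,0],
    [0,0,0],
  ],
  grip=[-0.8,-1,-1,-1,-1,-1],
)

```text
time: 12.2
tool_pos: [509.0, 162.7, 174.1]
tcp_rot: [3.138, -0.002, 1.537]
contact_force: [-3.5, 1.7, 15.7]
grip_width: 25.6
```

```bash
python3 snap.py q3; python3 ix.py q3s.pkl;python3 ed.py q3; python3 - <<'E'
from h import *
t=load("q3s.pkl")["img"];cv2.imwrite("pics/q3c.png",cv2.resize(t[150:275,270:400],None,fx=5,fy=5,interpolation=2))
E
```

```text
12.3 [509.00779169 162.70379668 174.05467558] [-3.23057123  1.72744188 15.37838009]
q3s.pkl index 13 [535.6 161.3 133.5] [[539, 160, 130], [539, 159, 132], [538, 161, 134], [538, 161, 131], [537, 160, 135], [536, 162, 133], [536, 161, 135], [534, 163, 135], [533, 162, 130], [533, 159, 134], [532, 161, 135], [531, 162, 132], [530, 161, 134]]
  mark 18 [551.3 160.1 133.6]
  bar y end [20.7 22.2] head z>140 y [149.7 179. ]
travel 97.13724357534706 100.08321382594893
```

View pics/q3c.png

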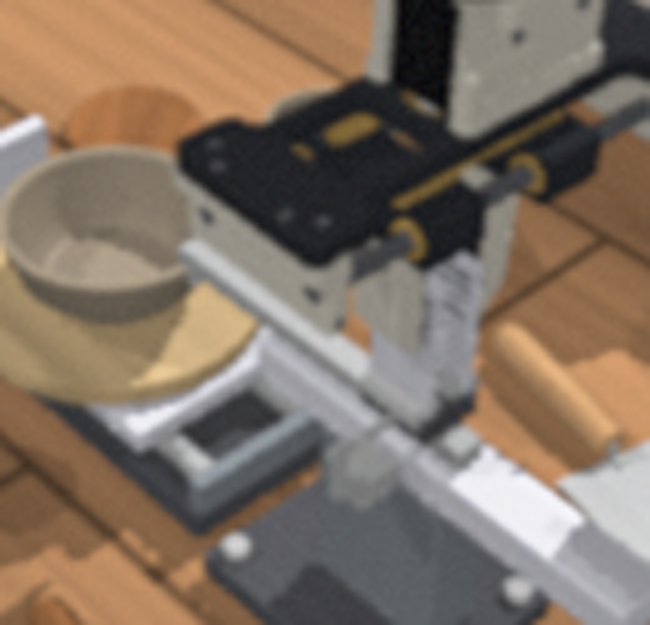

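View pics/q3d.png

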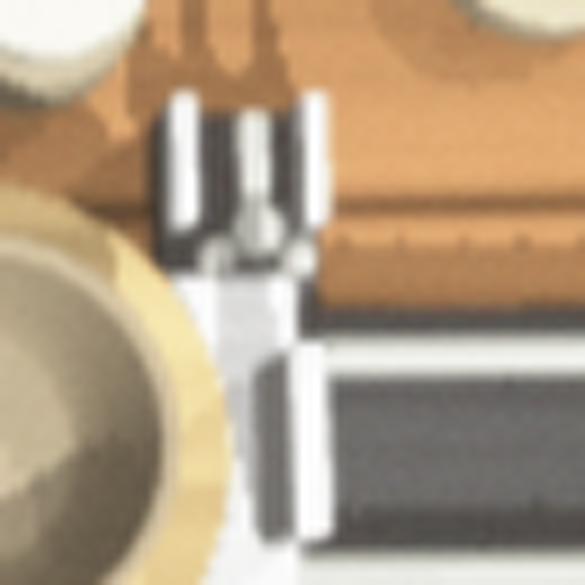

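The carrier hasn't moved: the roller at crop (258,215) sits midway between the bumps at (217,255) and (299,258). The lower top-view reading is the leg covering the disc's edge. Handing in.

```bash
python3 -c "
from plant import bot
print(bot.close_job())"
```

```text
the job is handed in; nothing more can be done
None
```

I carried out the whole task and handed it in at about 12 s of the 58 s allowed. No verdict was reported.

- **Carrier:** I pushed it about 100 mm along the rail, and it now rests in the detent. The last top view shows the roller midway between the two bumps. One push step read about 40 N on the wrist where the first bump met the roller, much more than the stated 4 N; it dropped straight after. I then had to push the carrier most of the way from the crest by hand, as it did not visibly snap in.
- **Leg:** I took it at 46 mm with the lever still open and slid it about 55 mm out. Before squeezing, the index was within about 1 mm of the mark.
- **Lever:** It is squeezed shut at a 25.6 mm opening, with the gripper commanded fully closed.

**Last checks:** With the lever shut, the index was at y = 161.3 mm and the mark at about 160.6 mm once corrected for the gauge's yaw. The mark had not moved by the depth readings. I did not measure the loose things again; the arm came near none of them, and those in the pictures looked unmoved.

**One disagreement:** The final carrier travel read 97.1 mm in the top view and 100.1 mm in the scene view. I put this down to the leg covering the disc's front edge, because the bumps and roller were unchanged in the picture.

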